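# Slide the enclosure down the wet-painted jig lane

## Robot

A 6-joint arm with a two-finger parallel gripper is mounted at the origin on the work surface. World frame = base frame: x ahead of the robot, y to its left, z up, the work surface at z = 0. Lengths are in m, angles in rad, forces in N, time in s.
With the tool pointing down it reaches from about 0.375 to 0.75 m from the base axis. Payload 9 kg.
Tool frame: the origin (TCP) lies midway between the tips of the shut fingers; the grasp point (between the pads) lies behind it (manip.grip_point_offset is the z of the grasp point in the tool frame, in m); z points along the fingers, y is the line along which they close (so a half turn about z gives the same grasp; the last joint's range is limited). The gripper opens to 85 mm and grips with 20 to 120 N. Pads are 22 mm wide; open, the fingers measure 114 mm over their backs; the gripper's body (76 mm by 85 mm) begins 54 mm behind the grasp point. The pads swing forward as they close: fully open they stand 13 mm farther back than shut.
Start: joints at [-1.327, 0.104, 0.097, 1.564, 0, 1.353], TCP at [0.267, -0.537, 0.231] pointing down, gripper open.
Joint ranges: [-2.99, 2.99], [-0.84, 1.86], [-1.1, 1.16], [-1.84, 2.11], [-1.51, 1.56], [-3.14, 3.14]. Speed limits (rad/s): [2.22, 2.22, 2.57, 3.14, 3.14, 3.14].

## Interface

Orientations are given as a unit quaternion [w, x, y, z].
In Python, from station import manip gives the robot as it stands.
- The arm moves only by the tool servo_tool, never from a script. Its argument "increments" is a list that holds one entry, the list of rows, each a list of 7 numbers: the shift along the tool's x, y, z in mm, then the turn, a rotation vector about the tool's x, y, z in degrees, then the finger opening in mm, from 0 to 85.4. In form: [[[x, y, z, ax, ay, az, claw], ...]]. A call has 1 to 10 rows; each row is the pose to reach, as a shift and turn from the pose commanded when the call began, along the tool's axes at that moment; what a row does not reach only later rows make up. A row lasts 1/8 s, in which the tool goes at most 62.5 mm and 10.7 degrees, less where a joint would pass 70% of its speed; a pose out of reach is approached as far as the arm can. A call with a gripper value outside its range is refused whole. The fingers move at their own pace and stop on an object; "grip_force" is the grip in N (left out, the last holds). Time passes only in rows, so rows that repeat a pose let the fingers close. It gives the time, the measured TCP pose, the force, the opening and the grip force at its end, in the units of the state.
- manip.get_obs(): the state, without advancing time (a new reading comes with each control period).
- manip.get_image(name): name is "scene" or "side" or "wrist"; returns a dict with "color" (480x640x3 uint8, red, green, blue), "depth" (480x640 float32, m along the optical axis (not along the pixel's ray), 0 where there is no reading), "camera_matrix" (3x3 intrinsics, pixels), "xyz" and "attitude" of the camera in the world. Camera axes: x right, y down, z forward; pixel columns grow to the right and rows downward; lengths in m; the calibration is good to about 2 mm. A picture is of the moment at which its call begins.
- manip.close_job(): hands the job in; it is judged then, once.
The state is a dict: "clock": time; "joint_pos": joint angles; "qd": joint speeds; "joint_efforts": joint torques, N m; "eef_pos": TCP position; "ee_rot": TCP orientation; "contact_force": force on the tool from outside, world axes, zero at the start; "ft_torque": the same for the moment, N m; "finger_gap": opening from 0.0 (shut) to 1.0 (fully open); "grip_force": force on a finger pad.
Only numpy, scipy, OpenCV 4.12 (cv2) and the standard library are available. Lean on these libraries where they do the work, as an engineer would, in place of code of your own. Each camera call takes 0.05 s, during which the arm holds its last target. There are 200 camera calls.

## Task

Push the grey steel enclosure box into the open end of the lane on the jig plate and on down between the two dark rails until it stands against the stop bar at the lane's far end, then move away. The paint on both rails is still wet, so neither the box nor the robot may touch either rail. Only push the box with the fingers, without pinching, lifting or tipping it, and leave everything else on the bench where it is.

Things in the scene. Friction and masses are not known exactly. Their poses are not given: they have to be found in the camera images.
- fixture: the jig: a bare steel plate 540 x 200 x 6 mm fixed on the bench, carrying the lane. Origin on the bench surface on the lane's centre line; x runs down the lane from mouth to stop bar, y across it towards the robot, z up. Plate: x -265 to 275 mm, y -100 to 100, top at z = 6. Rails: x -40 to 210 mm, inner faces at y = -54 and 54 (lane 108 mm wide). Stop bar's face at x = 210 mm
- mouth (a point): centre of the lane's open mouth, on the plate's top, level with the rails' ends (x = -40 mm, y = 0, z = 6 mm in the jig's frame); same axes as the jig. The plate before it is bare, and the box starts there
- rail_near: the rail on the robot's side of the lane: dark square steel tube 250 x 20 x 20 mm, wet paint, fixed on the plate (its top is 20 mm above the plate, 26 mm above the bench). Origin at the centre of its underside; x along its length
- rail_far: the rail on the side away from the robot: same as the near one
- stop: the bare steel stop bar across the lane's far end, 20 (along the lane) x 148 x 30 mm high, fixed on the plate; it may be touched. Origin at the centre of its underside; its face towards the mouth is 10 mm from the origin
- enclosure: the box to push: closed grey painted steel enclosure, 120 (x) x 92 (y) x 70 (z) mm, about 0.4 to 0.8 kg, loose on the plate before the mouth, off the centre line and askew. Origin at the centre of its underside; x along its length, which must lie along the lane. It stops at once when no longer pushed. Against the stop bar its origin is at x = 150 mm, y = 0 in the jig's frame
- spray_can: bystander: spray can, 58 mm diameter, 160 mm tall, standing on the bench past the closed end of the lane. Origin at the centre of its underside
- tape_roll: bystander: flat roll of black tape, 90 mm diameter, 25 mm high, lying beyond the far rail. Origin at the centre of its underside
- wrench: bystander: steel wrench 160 mm long lying beside the near rail. Origin under its middle
- hammer: bystander: hammer 240 mm long lying across the end of the plate, past the stop bar, 26 mm high. Origin under its middle
- nut: bystander: steel hexagon nut, 36 mm wide and 18 mm high, lying on the plate behind the stop bar. Origin at the centre of its underside
- magnet: bystander: flat red welding magnet 70 x 45 x 16 mm lying on the bench off the far side of the plate before the mouth. Origin at the centre of its underside
- screw_jar: bystander: glass jar 60 mm diameter, 70 mm tall, on the robot's side of the plate. Origin at the centre of its underside
- drink_bottle: bystander: bottle 62 mm diameter, 190 mm tall, standing beyond the lane's closed end. Origin at the centre of its underside
There are look-alikes about, which are no part of the job. There is more than one size of the enclosure; the job needs the smallest.

How it is judged:
By the outcome, as a careful person would: the job done as asked, in the order asked, and still so for the second after the job is handed in, with the robot touching nothing.
It also fails if it takes over 58 s, if anything falls off the work surface, if the arm or the gripper's body presses on something with over 40 N, if the wrist force passes 120 N, or if a joint passes its speed limit or range.

## Working session

There is one attempt and no reset: what is moved stays moved. The work goes in short steps, Python scripts to look and compute and a tool call to move; the robot and the scene stay as the last step left them, time stands still between calls to the robot, and variables do not carry over. Pictures are saved under pics/ and viewed, at most 10 in all, crops included, and the job is handed in when it is done.

Besides the shell and the picture viewer there is one more tool, called after "Emit:" in YAML: its name, and indented under it one key for each argument. servo_tool: Moves the arm, as the interface text tells. Its arguments: {"type":"object","properties":{"increments":{"type":"array","items":{"type":"array","items":{"type":"array","items":{"type":"number"}}}},"grip_force":{"type":"number"}},"required":["increments"]}

```bash
mkdir -p pics
cat > h.py <<'E'
import numpy as np, cv2
from station import manip
from scipy.spatial.transform import Rotation as R
def rot(q): return R.from_quat([q[1],q[2],q[3],q[0]]).as_matrix()
def pts(im):
    K=np.array(im["camera_matrix"]);d=im["depth"];v,u=np.mgrid[:480,:640]
    c=np.stack([(u-K[0,2])/K[0,0]*d,(v-K[1,2])/K[1,1]*d,d],-1)
    return c@rot(im["attitude"]).T+np.array(im["xyz"])
def ray(im,uv,z):
    K=np.array(im["camera_matrix"]);uv=np.atleast_2d(uv).astype(float)
    c=np.c_[(uv-K[:2,2])/[K[0,0],K[1,1]],np.ones(len(uv))]@rot(im["attitude"]).T
    o=np.array(im["xyz"]);return o+c*((z-o[2])/c[:,2])[:,None]
E
python3 - <<'E'
from h import *
for n in("scene","side"):
    im=manip.get_image(n);cv2.imwrite(f"pics/{n}0.png",im["color"][...,::-1]);np.savez(f"{n}0.npz",**im);print(n,im["xyz"],im["attitude"],im["camera_matrix"])
print(manip.get_obs(),manip.grip_point_offset)
E
```

```text
scene [0.99112409 0.37051587 1.00097254] [-0.12134872  0.42078066  0.86534638 -0.24370838] [[451.68964865   0.         313.47199597]
 [  0.         451.68964865 244.61281425]
 [  0.           0.           1.        ]]
side [0.15314242 0.88282482 0.85208397] [ 0.08229357 -0.17900469  0.89149426 -0.40794985] [[487.61569717   0.         323.37129186]
 [  0.         487.61569717 237.8961221 ]
 [  0.           0.           1.        ]]
{'clock': 0.1, 'joint_pos': array([-1.32667330e+00,  1.04670818e-01,  9.65662611e-02,  1.56394476e+00,
       -9.39807794e-06,  1.35311402e+00]), 'qd': array([-0.00056336, -0.00089741,  0.00359965, -0.00015162,  0.00123893,
       -0.00243214]), 'joint_efforts': array([ 6.46944143e-03, -5.58208930e+01,  5.04719853e+01,  1.31531671e-02,
       -2.69984403e-04, -1.38673107e-05]), 'eef_pos': array([ 0.26727703, -0.53683121,  0.2305924 ]), 'ee_rot': array([-6.26380201e-04,  9.73460018e-01,  2.28856288e-01, -1.29809028e-05]), 'contact_force': array([-0.54536677, -0.33516546, -0.30985598]), 'ft_torque': array([ 0.00411118,  0.01048357, -0.05854114]), 'grip_force': 0.0, 'finger_gap': 0.9979873645822426} -0.0187
```

View pics/scene0.png

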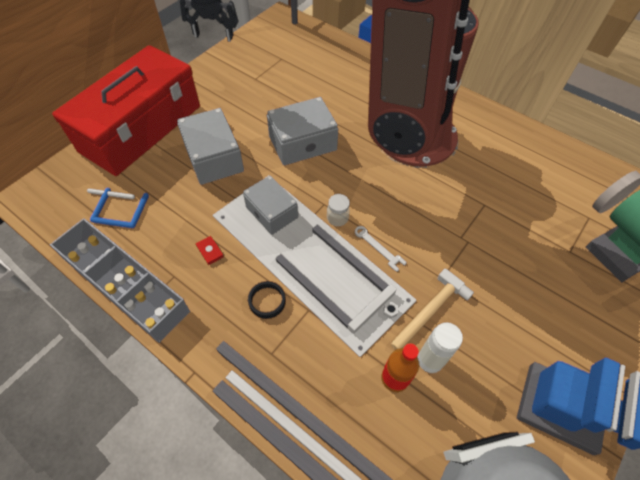

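View pics/side0.png

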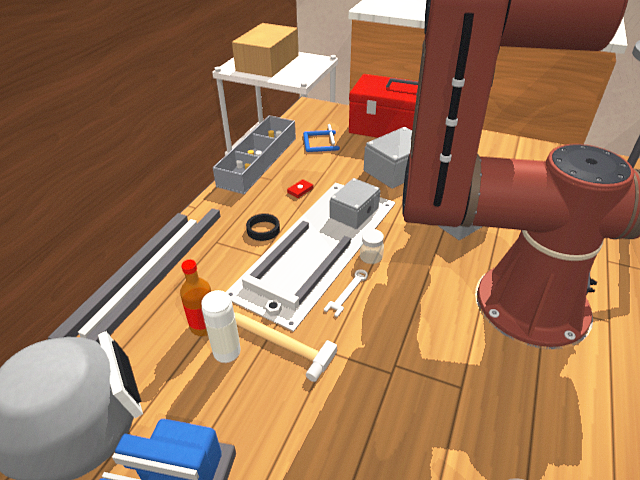

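The two pictures show three grey boxes in the scene view, at (210,145), (302,130) and (270,204). The one at (270,204) is the smallest and the only one on the plate before the mouth, so it should be the right one. I'll measure all three and check a crop.

Run:
```python
from h import *
def load(n): return dict(np.load(f"{n}0.npz"))
for n in("scene","side"):
    im=load(n);P=pts(im);c=im["color"].astype(int)
    hsv=cv2.cvtColor(im["color"],cv2.COLOR_RGB2HSV)
    def comps(m,lab,amin):
        k,L,s,ce=cv2.connectedComponentsWithStats(m.astype(np.uint8))
        for i in range(1,k):
            if s[i,4]<amin: continue
            q=P[L==i];r=cv2.minAreaRect((q[:,:2]*1000).astype(np.float32))
            print(n,lab,ce[i].round(),"z",np.median(q[:,2]).round(4),"rect",np.round(r[0],1),np.round(r[1],1),round(r[2],2))
    z=P[...,2];d=im["depth"]>0
    grey=(hsv[...,1]<60)&d
    comps(grey&(z>.068)&(z<.083),"boxtop",150)
    comps(grey&(z>.083)&(z<.15),"bigger",150)
    comps((hsv[...,2]<110)&grey&(z>.021)&(z<.031),"rail",150)
    comps(grey&(hsv[...,2]>130)&(z>.001)&(z<.0115),"plate",800)
    comps(grey&(z>.031)&(z<.041),"stop",100)
im=load("scene")["color"][90:300,170:430,::-1]
cv2.imwrite("pics/crop.png",cv2.resize(im,None,fx=2.8,fy=2.8,interpolation=cv2.INTER_CUBIC))
```

```text
scene boxtop [303. 139.] z 0.0755 rect [ 289.1 -227.3] [ 97.3 204.5] 25.67
scene boxtop [217. 161.] z 0.0759 rect [ 490.5 -347. ] [  7.9 130.4] 61.03
scene boxtop [270. 198.] z 0.0765 rect [ 497.2 -153.7] [120.5  91.7] 76.82
scene boxtop [338. 202.] z 0.0706 rect [396.8  -7.4] [55.5 48.9] 36.39
scene boxtop [120. 277.] z 0.0705 rect [ 881.2 -300.3] [362.8  99.8] 89.97
scene bigger [301. 121.] z 0.1011 rect [ 243.8 -253.3] [135.2 169.5] 60.18
scene bigger [207. 136.] z 0.1013 rect [ 450.8 -419.5] [173.7 130. ] 61.15
scene bigger [124. 132.] z 0.1188 rect [ 596.4 -584.2] [30.9 10.7] 2.43
scene bigger [611. 198.] z 0.1231 rect [-15.9 535.2] [ 21.5 116.9] 66.66
scene bigger [437. 350.] z 0.1194 rect [598.4 386.6] [57.4 27.6] 82.27
scene bigger [626. 406.] z 0.1463 rect [490.3 714.5] [125.2  10.1] 11.12
scene bigger [494. 455.] z 0.1304 rect [697.6 578.8] [ 80.9 197.8] 38.14
scene rail [349. 257.] z 0.0262 rect [488.3  92.8] [240.2  18.2] 82.37
scene rail [615. 256.] z 0.0292 rect [ 53.2 626.2] [117.5  99. ] 67.11
scene rail [313. 290.] z 0.0263 rect [615.5  78.8] [244.   17.4] 82.11
scen
[... 1713 characters left out ...]
e bigger [220. 324.] z 0.118 rect [570.7 401.7] [57.7 30. ] 38.87
side bigger [ 73. 414.] z 0.1254 rect [705.4 625.3] [155.3 241.5] 11.82
side rail [267. 162.] z 0.0258 rect [ 830.4 -298.2] [346.7   8. ] 89.41
side rail [123. 279.] z 0.0251 rect [902.9 284.8] [  7.1 439.9] 0.1
side plate [306. 260.] z 0.0071 rect [537.1   7.2] [543.  203.7] 82.23
side stop [271. 154.] z 0.0361 rect [ 830.8 -306.8] [  7.3 333.4] 0.5
side stop [383. 172.] z 0.036 rect [ 479.5 -345.7] [ 47.3 137. ] 80.46
side stop [354. 213.] z 0.0355 rect [ 471.6 -126. ] [148.5  76.3] 39.2
side stop [270. 288.] z 0.0366 rect [565.4 219.6] [ 26.3 148.2] 80.68
side stop [ 92. 462.] z 0.0363 rect [655.7 689.2] [102.7  12.6] 64.52
```

View pics/crop.png

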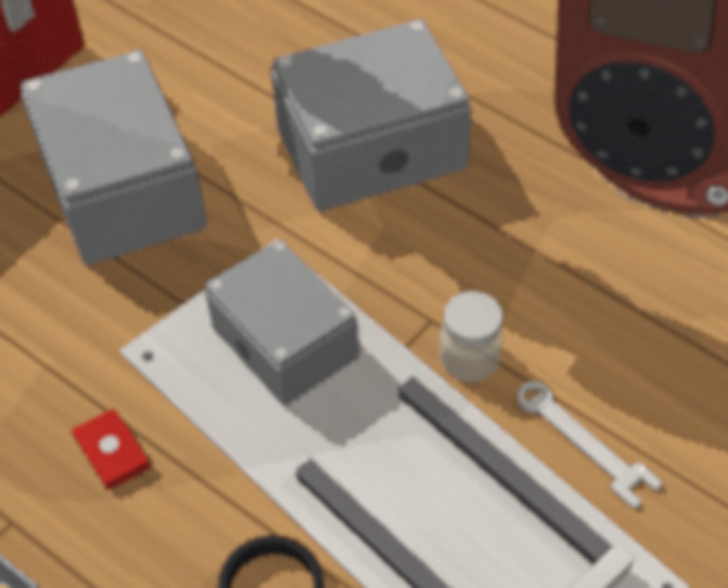

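The crop confirms it. The plate box at scene pixel (270,204) measures 120 x 92 mm with its top at 76 mm. The other two are about 170 x 135 x 100 mm, so they're the look-alikes.

In the jig frame the box sits at about (-160, +21) and is skewed -5°. The lane direction is about 82.25° in the world frame. I'll first push it square from the near side onto the centre line, then push it from behind.

Emit:
servo_tool:
  increments:
    - [[30,-29,0,0,0,4,60],[75,-73,0,0,0,9,60],[120,-118,0,0,0,14,60],[165,-162,0,0,0,19,60],[210,-206,0,0,0,24,60],[250,-244,0,0,0,29,60],[280,-273,0,0,0,32,60],[298,-291,0,0,0,34.2,60],[298,-291,0,0,0,34.2,60],[298,-291,0,0,0,34.2,60]]

```text
clock: 1.35
eef_pos: [0.4043, -0.1443, 0.2311]
ee_rot: [0.0, 0.998, -0.067, -0.0]
contact_force: [-0.2, -0.2, -0.7]
finger_gap: 0.707
grip_force: 0.0
```

Run:
```python
from h import *
im=manip.get_image("wrist");cv2.imwrite("pics/w1.png",im["color"][...,::-1]);np.savez("w1.npz",**im);print(im["xyz"],im["attitude"])
o=manip.get_obs();print(o["eef_pos"],rot(o["ee_rot"])[:,0],o["joint_pos"])
```

```text
[ 0.47879105 -0.15469772  0.37419106] [-0.09826177 -0.65045303  0.74478008  0.11206297]
[ 0.40425736 -0.14456888  0.23109489] [ 9.90860909e-01 -1.34887221e-01 -3.12051471e-04] [-6.49869666e-01 -4.23649032e-01 -3.79966612e-01  1.61466716e+00
 -3.00786350e-04  2.62702264e+00]
```

View pics/w1.png

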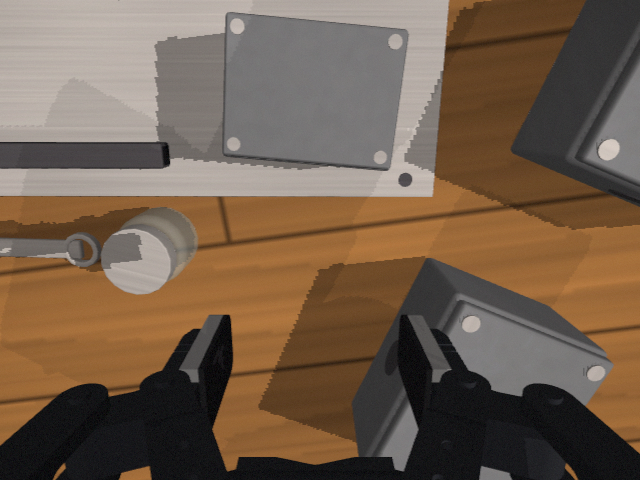

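The wrist view shows the box top at pixels (228,12) to (405,170). The end of the near rail is at (168,155), the jar at (140,260), and a large look-alike has a corner near (430,258). I'll measure the box against the rail and check that corner's clearance.

Run:
```python
from h import *
im=dict(np.load("w1.npz"));P=pts(im);z=P[...,2];hsv=cv2.cvtColor(im["color"],cv2.COLOR_RGB2HSV)
g=(hsv[...,1]<60)
def big(m):
    k,L,s,_=cv2.connectedComponentsWithStats(m.astype(np.uint8));i=1+s[1:,4].argmax();return L==i
m=big(g&(z>.07)&(z<.082)&(np.arange(480)[:,None]<180))
r=cv2.minAreaRect(np.argwhere(m)[:,::-1].astype(np.float32));print("px",r)
q=P[m];rb=cv2.minAreaRect((q[:,:2]*1000).astype(np.float32));print("box",np.median(q[:,2]),rb)
# near rail edges, dark top: rows per column
m=(hsv[...,2]<90)&(np.arange(640)<175)&(np.arange(480)[:,None]>130)&(np.arange(480)[:,None]<175)
for c in(10,80,150):
    rr=np.where(m[:,c])[0];print("rail rows",c,rr.min(),rr.max(),ray(im,[[c,rr.min()],[c,rr.max()]],.026)*1000)
rr=np.where(m.any(0))[0];print("rail end",rr.max(),ray(im,[rr.max(),150],.026)*1000)
for c in(20,240,400):
    col=hsv[:,c];w=[v for v in range(170,215) if col[v,1]<60];print("plate edge",c,max(w),ray(im,[c,max(w)],.006)*1000)
v,u=np.mgrid[:480,:640]
b=g&(z>.085)&(z<.106)&(v>240)&(u>340)&(im["depth"]>0)
q=P[b]*1000;print("bigbox max x",q[q[:,0].argmax()],"max y",q[q[:,1].argmax()])
```

```text
px ((310.1065368652344, 90.82787322998047), (183.24435424804688, 142.32220458984375), 5.19442892074585)
box 0.07651813237762278 ((494.5650634765625, -154.51519775390625), (116.35425567626953, 88.31803131103516), 77.13138580322266)
rail rows 10 142 167 [[494.00873077  86.89340848  26.        ]
 [475.1851424   93.60914137  26.        ]]
rail rows 80 142 167 [[486.54613619  31.93019399  26.        ]
 [467.59343626  37.7087447   26.        ]]
rail rows 150 142 168 [[479.08215377 -23.04324215  26.        ]
 [459.22346485 -18.00514578  26.        ]]
rail end 169 [[471.00873213 -36.51552858  26.        ]]
plate edge 20 195 [[450.69319771 107.51059795   6.        ]]
plate edge 240 195 [[424.95848394 -81.92904861   6.        ]]
plate edge 400 196 [[ 405.3580712 -219.7088127    6.       ]]
bigbox max x [ 345.96041276 -240.32052032   87.34298987] max y [ 208.2784239  -157.68535805   86.17677372]
```

The box is at jig (-160, 20.9) with -5.1° yaw. The rail, plate and stop measurements all agree on a jig origin of (536.8, 0.8) mm. I'll lower the tool beside the box and start the side push.

Emit:
servo_tool:
  increments:
    - [[0,2,40,0,0,0,60],[0,2,95,0,0,0,60],[0,2,145,0,0,0,60],[0,2,180,0,0,0,60],[0,2,197,0,0,0,60],[0,2,199,0,0,0,60],[8,2,199,0,0,0,60],[16,2,199,0,0,0,60],[22,2,199,0,0,0,60],[25,2,199,0,0,0,60]]

```text
clock: 2.65
eef_pos: [0.4296, -0.1494, 0.0326]
ee_rot: [0.0, 0.998, -0.067, 0.0]
contact_force: [0.8, 0.8, -0.2]
finger_gap: 0.703
grip_force: 0.0
```

Emit:
servo_tool:
  increments:
    - [[3,0,0,0,0,0,60],[6,0,0,0,0,0,60],[9,0,0,0,0,0,60],[12,0,0,0,0,0,60],[15,0,0,0,0,0,60],[18,0,0,0,0,0,60],[21,0,0,0,0,0,60],[23,0,0,0,0,0,60],[25,0,0,0,0,0,60],[25,0,0,0,0,0,60]]

```text
clock: 3.9
eef_pos: [0.4539, -0.1524, 0.0322]
ee_rot: [-0.0, 0.998, -0.067, 0.0]
contact_force: [-1.7, 1.0, 1.4]
finger_gap: 0.706
grip_force: 1.3
```

```bash
cat > box.py <<'E'
from h import *
O=np.array([536.8,.8]);A=np.radians(82.25);ex=np.array([np.cos(A),np.sin(A)]);ey=np.array([-ex[1],ex[0]])
def jig(p): d=np.array(p)[...,:2]-O;return np.stack([d@ex,d@ey],-1)
def box(n,save=None,dx=0):
    im=manip.get_image(n);P=pts(im)*1000;hsv=cv2.cvtColor(im["color"],cv2.COLOR_RGB2HSV)
    J=jig(P);m=(hsv[...,1]<60)&(P[...,2]>70)&(P[...,2]<82)&(abs(J[...,1])<85)&(J[...,0]>-260)&(J[...,0]<215)
    m=cv2.morphologyEx(m.astype(np.uint8),cv2.MORPH_OPEN,np.ones((5,5)))
    k,L,s,_=cv2.connectedComponentsWithStats(m);i=1+s[1:,4].argmax()
    r=cv2.minAreaRect(J[L==i].astype(np.float32));
    a=(r[2]+45)%90-45
    print(n,"box jig",np.round(r[0],1),np.round(r[1],1),"yaw",round(a,2))
    if save: cv2.imwrite(save,im["color"][...,::-1])
    return im
def state():
    o=manip.get_obs();t=rot(o["ee_rot"]);print("t",o["clock"],"tcp jig",jig(o["eef_pos"]*1000).round(1),"z",(o["eef_pos"][2]*1000).round(1),"xax",round(np.degrees(np.arctan2(t[1,0],t[0,0])),2),"F",o["contact_force"].round(1))
E
python3 - <<'E'
from box import *
state();box("scene");box("side");box("wrist","pics/w2.png")
E
```

```text
t 3.9 tcp jig [-163.    61.4] z 32.2 xax -7.72 F [-1.7  1.   1.4]
scene box jig [-155.     3.2] [118.7  92.2] yaw 1.71
side box jig [-142.9  -13.3] [134.9  74.3] yaw 26.19
wrist box jig [-154.9    8.9] [ 93.1 117. ] yaw -0.05
```

View pics/w2.png

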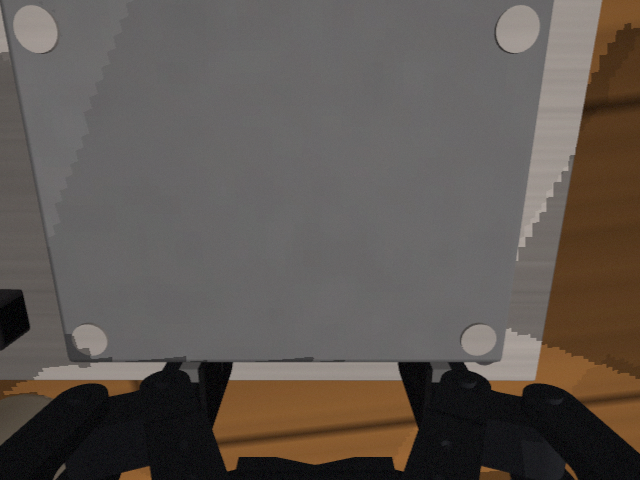

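The wrist picture shows the box squared up against both fingers, with its near edge at row 360 and the fingers at columns 200 and 430. I'll push 5 mm more, then retreat, rise and turn to stand behind it.

Emit:
servo_tool:
  increments:
    - [[2,0,0,0,0,0,60],[4,0,0,0,0,0,60],[5.5,0,0,0,0,0,60],[5.5,0,0,0,0,0,60],[0,0,0,0,0,0,60],[-15,0,0,0,0,0,60],[-30,0,-10,0,0,0,60],[-35,0,-60,0,0,0,60],[-35,0,-115,0,0,0,60],[-35,0,-160,0,0,0,60]]

```text
clock: 5.3
eef_pos: [0.4193, -0.1481, 0.1948]
ee_rot: [0.001, 0.998, -0.068, 0.001]
contact_force: [0.4, -0.7, 0.4]
finger_gap: 0.705
grip_force: 0.0
```

Run:
```python
from box import *
state();box("scene");box("wrist")
```

```text
t 5.3 tcp jig [-163.4   96.3] z 194.8 xax -7.75 F [ 0.4 -0.7  0.4]
scene box jig [-155.3   -2.7] [118.   91.3] yaw 1.06
wrist box jig [-155.3   -1. ] [116.3  87.5] yaw 0.02
```

Emit:
servo_tool:
  increments:
    - [[5,8,0,0,0,-9,60],[15,18,0,0,0,-18,60],[27,28,0,0,0,-28,60],[39,38,0,0,0,-38,60],[51,48,0,0,0,-48,60],[63,58,0,0,0,-58,60],[75,68,0,0,0,-68,60],[87,80,0,0,0,-78,60],[96.5,88,0,0,0,-87,60],[96.5,88,0,0,0,-90,60]]

```text
clock: 6.65
eef_pos: [0.503, -0.2486, 0.1913]
ee_rot: [-0.0, 0.752, 0.659, 0.0]
contact_force: [0.3, -0.1, -0.6]
finger_gap: 0.702
grip_force: 0.0
```

Emit:
servo_tool:
  increments:
    - [[0,0,0,0,0,0,60],[0,0,0,0,0,0,60]]

```text
clock: 6.9
eef_pos: [0.5027, -0.2479, 0.192]
ee_rot: [-0.0, 0.754, 0.657, 0.0]
contact_force: [-1.0, 0.5, -0.3]
finger_gap: 0.705
grip_force: 0.0
```

Run:
```python
from box import *
state();im=box("wrist","pics/w3.png");print(im["xyz"])
```

```text
t 6.9 tcp jig [-2.511e+02  2.000e-01] z 192.0 xax 82.19 F [-1.   0.5 -0.3]
wrist box jig [-164.2   -0.9] [99.1 88.3] yaw 0.01
[ 0.512921   -0.17389055  0.33513986]
```

View pics/w3.png

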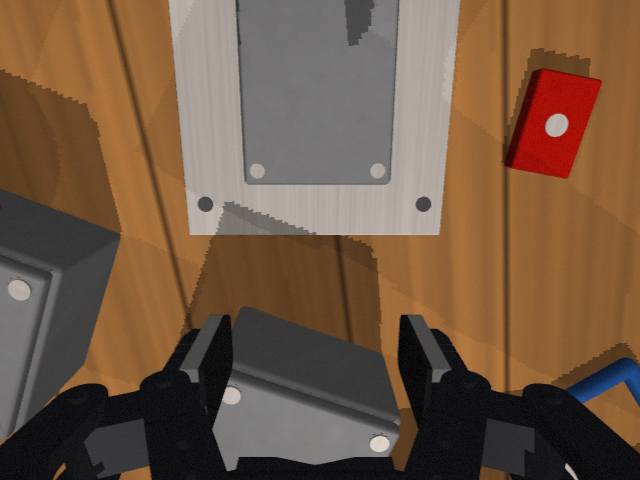

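The wrist picture shows the box's rear edge at row 184, centred at column 317 between the plate edges at 190 and 440, and square. The magnet at (555,125) and the look-alike at (300,390) are clear of the path. I'll lower and push.

Emit:
servo_tool:
  increments:
    - [[0,0,30,0,0,0,60],[0,0,75,0,0,0,60],[0,0,115,0,0,0,60],[0,0,145,0,0,0,60],[0,0,158,0,0,0,60],[0,0,160,0,0,0,60],[8,0,160,0,0,0,60],[15,0,160,0,0,0,60],[19,0,160,0,0,0,60],[22,0,160,0,0,0,60]]

```text
clock: 8.2
eef_pos: [0.5061, -0.226, 0.0327]
ee_rot: [0.0, 0.753, 0.658, 0.0]
contact_force: [0.1, 0.5, -0.7]
finger_gap: 0.703
grip_force: 0.0
```

Emit:
servo_tool:
  increments:
    - [[3,0,0,0,0,0,60],[7,0,0,0,0,0,60],[12,0,0,0,0,0,60],[17,0,0,0,0,0,60],[22,0,0,0,0,0,60],[27,0,0,0,0,0,60],[32,0,0,0,0,0,60],[37,0,0,0,0,0,60],[41,0,0,0,0,0,60],[44,0,0,0,0,0,60]]

```text
clock: 9.45
eef_pos: [0.5119, -0.1826, 0.0325]
ee_rot: [0.0, 0.753, 0.658, -0.0]
contact_force: [-0.6, -4.2, 1.3]
finger_gap: 0.704
grip_force: 2.3
```

Run:
```python
from box import *
state();box("scene","pics/s4.png");im=box("wrist","pics/w4.png")
a=cv2.imread("pics/w4.png");b=cv2.imread("pics/s4.png")[140:380,190:430]
cv2.imwrite("pics/c4.png",np.hstack([cv2.resize(a,(400,300)),cv2.resize(b,(300,300))]))
```

```text
t 9.45 tcp jig [-185.1   -0. ] z 32.5 xax 82.26 F [-0.6 -4.2  1.3]
scene box jig [-116.2   -3. ] [ 90.4 120.8] yaw -0.34
wrist box jig [-136.3   -0.9] [ 88.2 100.2] yaw -0.07
```

View pics/c4.png

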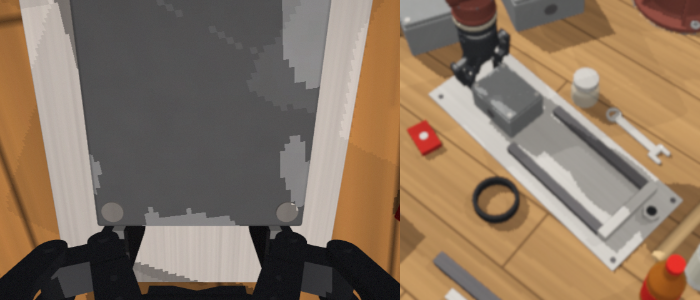

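The wrist half of the picture shows the box square against both fingers. The scene half shows it centred on the lane, just before the mouth. In the scene view it is within 1 mm of the midline between the rails, so I'll push on.

Emit:
servo_tool:
  increments:
    - [[4,0,0,0,0,0,60],[9,0,0,0,0,0,60],[15,0,0,0,0,0,60],[21,0,0,0,0,0,60],[27,0,0,0,0,0,60],[33,0,0,0,0,0,60],[39,0,0,0,0,0,60],[45,0,0,0,0,0,60],[50,0,0,0,0,0,60],[54,0,0,0,0,0,60]]

```text
clock: 10.8
eef_pos: [0.519, -0.1289, 0.0323]
ee_rot: [0.0, 0.753, 0.658, -0.0]
contact_force: [-0.1, -4.6, 2.3]
finger_gap: 0.699
grip_force: 2.5
```

Run:
```python
from box import *
state();box("scene");box("wrist")
```

```text
t 10.8 tcp jig [-1.309e+02  1.000e-01] z 32.3 xax 82.27 F [-0.1 -4.6  2.3]
scene box jig [-61.9  -2.3] [122.5  90.4] yaw 0.14
wrist box jig [-80.2  -0.9] [88.2 96.4] yaw -0.0
```

Emit:
servo_tool:
  increments:
    - [[4,0,0,0,0,0,60],[11,0,0,0,0,0,60],[18,0,0,0,0,0,60],[25,0,0,0,0,0,60],[32,0,0,0,0,0,60],[39,0,0,0,0,0,60],[46,0,0,0,0,0,60],[53,0,0,0,0,0,60],[60,0,0,0,0,0,60],[66,0,0,0,0,0,60]]

```text
clock: 12.15
eef_pos: [0.5279, -0.0632, 0.0322]
ee_rot: [-0.0, 0.753, 0.658, -0.0]
contact_force: [-0.3, -3.1, -0.8]
finger_gap: 0.705
grip_force: 1.4
```

Emit:
servo_tool:
  increments:
    - [[6,0,0,0,0,0,60],[13,0,0,0,0,0,60],[20,0,0,0,0,0,60],[27,0,0,0,0,0,60],[34,0,0,0,0,0,60],[41,0,0,0,0,0,60],[48,0,0,0,0,0,60],[55,0,0,0,0,0,60],[61,0,0,0,0,0,60],[66,0,0,0,0,0,60]]

```text
clock: 13.4
eef_pos: [0.5368, 0.002, 0.0323]
ee_rot: [0.0, 0.753, 0.658, -0.0]
contact_force: [-0.5, -1.8, -1.3]
finger_gap: 0.701
grip_force: 1.2
```

Run:
```python
from box import *
state();box("scene");box("wrist")
```

```text
t 13.4 tcp jig [1.2 0.1] z 32.3 xax 82.26 F [-0.5 -1.8 -1.3]
scene box jig [70.8 -2.5] [ 90.  118.5] yaw -0.22
wrist box jig [49.1 -1.2] [ 88.4 102.7] yaw -0.04
```

Remaining distance is about 79 mm.

Emit:
servo_tool:
  increments:
    - [[6,0,0,0,0,0,60],[13,0,0,0,0,0,60],[20,0,0,0,0,0,60],[27,0,0,0,0,0,60],[34,0,0,0,0,0,60],[41,0,0,0,0,0,60],[48,0,0,0,0,0,60],[54,0,0,0,0,0,60],[60,0,0,0,0,0,60],[65,0,0,0,0,0,60]]

```text
clock: 14.75
eef_pos: [0.5457, 0.0663, 0.0324]
ee_rot: [0.0, 0.753, 0.658, -0.0]
contact_force: [-0.7, -5.1, 3.5]
finger_gap: 0.698
grip_force: 2.6
```

Emit:
servo_tool:
  increments:
    - [[1.5,0,0,0,0,0,60],[3,0,0,0,0,0,60],[4.5,0,0,0,0,0,60],[6,0,0,0,0,0,60],[7.5,0,0,0,0,0,60],[9,0,0,0,0,0,60],[10,0,0,0,0,0,60]]

```text
clock: 15.62
eef_pos: [0.547, 0.0758, 0.0324]
ee_rot: [0.0, 0.753, 0.658, -0.0]
contact_force: [-1.1, -6.1, 3.9]
finger_gap: 0.702
grip_force: 2.7
```

Emit:
servo_tool:
  increments:
    - [[1,0,0,0,0,0,60],[2,0,0,0,0,0,60],[2,0,0,0,0,0,60]]

```text
clock: 16.0
eef_pos: [0.5473, 0.0779, 0.0324]
ee_rot: [0.0, 0.753, 0.658, 0.0]
contact_force: [-0.7, -5.3, 3.5]
finger_gap: 0.707
grip_force: 2.3
```

Run:
```python
from box import *
state();box("scene")
```

```text
t 16.0 tcp jig [77.8  0. ] z 32.4 xax 82.25 F [-0.7 -5.3  3.5]
scene box jig [146.7  -2.8] [120.1  89. ] yaw 0.23
```

Not against the stop yet; the force is still only sliding friction. I'll go on in small steps until it rises.

Emit:
servo_tool:
  increments:
    - [[0.7,0,0,0,0,0,60],[1.4,0,0,0,0,0,60],[2,0,0,0,0,0,60],[2,0,0,0,0,0,60]]

```text
clock: 16.55
eef_pos: [0.5475, 0.0798, 0.0324]
ee_rot: [0.0, 0.753, 0.658, -0.0]
contact_force: [-0.4, -6.2, 4.3]
finger_gap: 0.704
grip_force: 2.6
```

Emit:
servo_tool:
  increments:
    - [[0.5,0,0,0,0,0,60],[1,0,0,0,0,0,60],[1,0,0,0,0,0,60]]

```text
clock: 16.92
eef_pos: [0.5476, 0.0801, 0.0324]
ee_rot: [0.001, 0.753, 0.658, -0.001]
contact_force: [-1.8, -9.1, 4.6]
finger_gap: 0.703
grip_force: 4.6
```

Emit:
servo_tool:
  increments:
    - [[0.5,0,0,0,0,0,60],[1,0,0,0,0,0,60],[1,0,0,0,0,0,60]]

```text
clock: 17.3
eef_pos: [0.5475, 0.0801, 0.0325]
ee_rot: [0.001, 0.754, 0.657, -0.001]
contact_force: [-4.2, -14.2, 5.6]
finger_gap: 0.705
grip_force: 7.4
```

The force has risen to 14 N with no advance, so the box is against the stop. I'll back off straight and rise.

Emit:
servo_tool:
  increments:
    - [[-3,0,0,0,0,0,60],[-9,0,0,0,0,0,60],[-17,0,0,0,0,0,60],[-25,0,-4,0,0,0,60],[-32,0,-20,0,0,0,60],[-40,0,-60,0,0,0,60],[-60,0,-110,0,0,0,60],[-90,0,-150,0,0,0,60],[-115,0,-170,0,0,0,60],[-120,0,-170,0,0,0,60]]

```text
clock: 18.55
eef_pos: [0.5325, -0.0387, 0.2053]
ee_rot: [0.002, 0.754, 0.657, 0.001]
contact_force: [0.5, 0.8, -0.4]
finger_gap: 0.703
grip_force: 0.0
```

Run:
```python
from box import *
state();box("scene","pics/s5.png");box("wrist","pics/w5.png");box("side")
a=cv2.imread("pics/w5.png");b=cv2.imread("pics/s5.png")[180:400,230:490]
cv2.imwrite("pics/c5.png",np.hstack([cv2.resize(a,(400,300)),cv2.resize(b,(354,300))]))
```

```text
t 18.55 tcp jig [-39.8  -1. ] z 205.3 xax 82.15 F [ 0.5  0.8 -0.4]
scene box jig [150.5  -2.7] [ 90.9 117.1] yaw -0.76
wrist box jig [95.9 -0.9] [87.4  7.5] yaw -0.16
side box jig [151.6  -0.2] [ 88.4 118.3] yaw -0.23
```

View pics/c5.png

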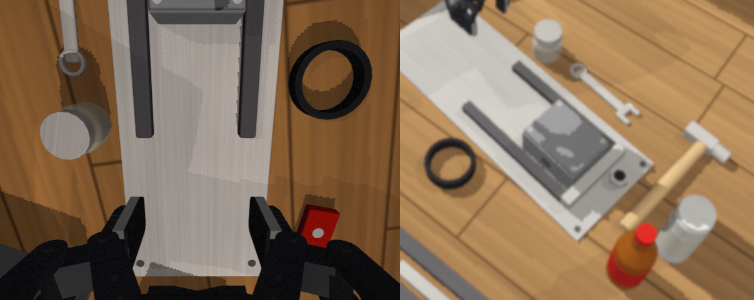

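The box stands against the stop, centred with gaps to both rails at (150,15) and (243,15) in the wrist half. Everything else is where it was, so I'm handing in.

```bash
python3 -c "from station import manip;print(manip.close_job())"
```

```text
the job is handed in; nothing more can be done
None
```

The smallest enclosure is against the stop bar, within about 1 mm of the lane's centre line with gaps to both rails; no contact with either rail showed in the images or forces, the arm is clear, and the job was handed in at about 18.7 s.

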